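Screw the lid onto the reagent jar without crossing its threads

ROBOT

A 6-joint arm with a two-finger parallel gripper is mounted at the origin on the work surface. World frame = base frame: x ahead of the robot, y to its left, z up, the work surface at z = 0. Lengths are in m, angles in rad, forces in N, time in s.
With the tool pointing down it reaches from about 0.375 to 0.75 m from the base axis. Payload 9 kg.
Tool frame: the origin (TCP) lies between the finger pads; the fingertips stand 25 mm ahead of it and the grasp point (between the pads) lies 6 mm ahead of it; z points along the fingers, y is the direction in which the jaws open and shut (so a half turn about z gives the same grasp; the last joint's range is limited). The gripper opens to 85 mm and grips with 20 to 120 N. Pads are 22 mm wide; open, the fingers measure 114 mm over their backs; the gripper's body (76 mm by 85 mm) begins 54 mm behind the grasp point. The pads swing forward as they close: fully open they stand 13 mm farther back than shut.
Start: joints at [0.896, 0.104, 0.097, 1.564, 0, 1.353], TCP at [0.265, 0.539, 0.256] pointing down, gripper open.
Joint ranges: [-2.99, 2.99], [-0.84, 1.86], [-1.1, 1.16], [-1.84, 2.11], [-1.51, 1.56], [-3.14, 3.14]. Speed limits (rad/s): [2.22, 2.22, 2.57, 3.14, 3.14, 3.14].

INTERFACE

Orientations are given as a rotation vector (axis times angle).
In Python, from station import robot, cams gives the robot as it stands.
- The arm moves only by the tool send_rows, never from a script. Its argument "increments" is a list of rows, each a list of 2 entries, a list of its own where there are three numbers: the shift along the world's x, y, z in units of 30 mm (1.0 is 30 mm), then the turn about the world's z in units of 8 degrees (1.0 is 8 degrees). In form: [[[dx, dy, dz], spin], ...]. A call has 1 to 8 rows; each row is the pose to reach, as a shift and turn from the pose commanded when the call began; what a row does not reach only later rows make up. A row lasts 1/10 s, in which the tool goes at most 50 mm and 8.59 degrees, less where a joint would pass 70% of its speed; a pose out of reach is approached as far as the arm can. A call with a gripper value outside its range is refused whole. "gripper" is the closure, from 0 (fully open) to 1 (shut), set as the call begins (left out, the last holds). The fingers move at their own pace and stop on an object; "force" is the grip in N (left out, the last holds). Time passes only in rows, so rows that repeat a pose let the fingers close. It gives the time, the measured TCP pose, the force and the opening at its end, in the units of the state.
- robot.get_obs(): the state, without advancing time (a new reading comes with each control period).
- cams.grab_frame(name): name is "scene" or "top" or "wrist"; returns the picture (480x640x3 uint8, red, green, blue); there is no depth.
- cams.calibration(name): a dict with "intrinsics" (3x3 intrinsics, pixels), "rvec" (rotation vector, rad) and "tvec" (3), from world to camera coordinates, as OpenCV has them. Camera axes: x right, y down, z forward; pixel columns grow to the right and rows downward; lengths in m; the calibration is good to about 2 mm. The wrist camera is an equidistant fisheye: a pixel r from the principal point sees the ray r / f radians off the axis. A picture is of the moment at which its call begins: read the wrist's pose just before it. calibration takes no time and is no camera call; for the wrist camera it gives the pose at the moment of the call.
- robot.finish_job(): hands the job in, once; it reports no verdict.
The state is a dict: "t": time; "q": joint angles; "qd": joint speeds; "tau": joint torques, N m; "tcp_pos": TCP position; "tcp_rot": TCP orientation; "contact_force": force on the tool from outside, world axes, zero at the start; "ft_torque": the same for the moment, N m; "opening": finger opening in m.
Only numpy, scipy, OpenCV 4.12 (cv2) and the standard library are available. Lean on these libraries where they do the work, as an engineer would, in place of code of your own. Each camera call takes 0.05 s, during which the arm holds its last target. There are 200 camera calls.

TASK

Close the white reagent jar: set the blue lid level on its neck and screw it on clockwise until it is fully home, then let go. Start it gently: if it binds after only a small part of a turn the threads are crossed, so stop, back it off, lift it and start again at another angle; never force it so that the jar twists in its clamp, and do not press hard. Leave the glassware, the bottle and the stopper where they are.

Things in the scene. Friction and masses are not known exactly. Their poses are not given: they have to be found in the camera images.
- lid_grip (a point): Loose blue screw lid, skirt down on the bench: cap 76 mm across, 23 mm high, with an upright wing grip on top (44 mm long along the lid's x, 12 mm thick along y, rising 38 mm above the cap, 61 mm in all). This point is on the lid's axis in the wing, 48 mm above the skirt's lower edge, 25 mm above the cap's top: the height to grip. z up. About 60 g
- jar_mouth (a point): Centre of the top of the red rubber seal disc on the white jar's mouth, on the jar's vertical axis, 116.5 mm above the bench; axes those of the base. With the lid fully home lid_grip is 27.5 mm above this point; with the lugs just dropped through the gaps, lid lying on the springy seal, 30 mm; with the lugs resting on the ridges, 35 to 40 mm
- jar_twist (a joint): Angle by which the whole jar is twisted clockwise in its clamp by the lid (rad): 0 undisturbed. The rubber pads give springily, about 8 N m per rad (0.06 rad at 0.5 N m). More than 0.14 rad (1.1 N m) either way is forcing it
- flask: Bystander: amber conical flask, 72 mm across, 104 mm high; origin at the centre of its underside
- bottle: Bystander: white bottle with orange label, 60 mm across, about 150 mm high; origin at the centre of its underside
- beaker: Bystander: small glass beaker, 52 mm across, 60 mm high; origin at the centre of its underside
- stopper: Bystander: cork stopper, 34 mm across, 26 mm high; origin at the centre of its underside
- lid: The same lid; origin at the centre of the skirt's lower edge, 48 mm below lid_grip. Inside the skirt, 2 to 6 mm above that edge, are three lugs 7 mm wide, at 0, +120 and -120 degrees from the lid's +x. They pass the neck with 1.4 mm to spare all round: centre the lid on it within about 1 mm
- stand: Fixed green base 140 x 120 x 12 mm holding the white jar (82 mm across, orange band) between three padded posts 56 mm high, 59 mm from the axis. Origin: centre of its underside, 116.5 mm below jar_mouth. Its axes do not tell where the jar's threads begin
- neck (a point): The jar's neck, 56 mm across: on its axis, 14.5 mm below jar_mouth. Six short ridges and six gaps alternate round it, one pair per 60 degrees, at an angle that is NOT reported and varies. Turned back (anticlockwise) lightly over a ridge, the lugs drop into a gap, with 12 degrees of play. Three gaps 120 degrees apart are true starts, the three midway between are crossed starts; they look alike
- thread (a point): Same place as neck. From a true start the lid turns clockwise (from above) 32 to 45 degrees, drawn down 2.5 mm against the seal (4 N, up to 0.3 N m), to a hard stop: fully home, stays when let go. From a crossed start it binds hard within 5 to 20 degrees, 1 mm or more too high: turn back, lift 12 mm or more, go 60 degrees on either way, lower, retry
Not all that is in view belongs to the job. Of the things that look like the lid, take the one that is farthest to the robot's left at the start. What is shaped like the stand but purple is not meant.

How it is judged:
By the outcome, as a careful person would: the job done as asked, in the order asked, and still so for the second after the job is handed in, with the robot touching nothing.
It also fails if it takes over 72 s, if anything falls off the work surface, if the arm or the gripper's body presses on something with over 40 N, if the wrist force passes 120 N, or if a joint passes its speed limit or range.

## Working session

There is one attempt and no reset: what is moved stays moved. The work goes in short steps, Python scripts to look and compute and a tool call to move; the robot and the scene stay as the last step left them, time stands still between calls to the robot, and variables do not carry over. Pictures are saved under pics/ and viewed, about 8 in all and at most 12, crops included, and the job is handed in when it is done.

Besides the shell and the picture viewer there is one more tool, called after "Request:" as name([rows], argument=value, ...), one row to a line, values as JSON. send_rows: Moves the arm, as the interface text tells. Its arguments: {"type":"object","properties":{"increments":{"type":"array","items":{"type":"array"}},"gripper":{"type":"number"},"force":{"type":"number"}},"required":["increments"]}

```bash
ls; mkdir -p pics; python3 - <<'E'
from station import robot, cams
import cv2
o=robot.get_obs(); print({k:o[k] for k in('t','tcp_pos','tcp_rot','contact_force','ft_torque','opening')})
for n in('scene','top'):
    cv2.imwrite(f'pics/{n}0.png',cams.grab_frame(n)[:,:,::-1]); print(n,cams.calibration(n))
E
```

```text
pics
{'t': 0.0, 'tcp_pos': array([0.26443556, 0.53824212, 0.25551332]), 'tcp_rot': array([-7.11159390e-01, -3.05944908e+00,  1.93420978e-03]), 'contact_force': array([-0.27198422, -0.67145934, -0.16162484]), 'ft_torque': array([ 0.00043006,  0.05863054, -0.01696517]), 'opening': 0.0858533084514582}
scene {'intrinsics': array([[489.62293802,   0.        , 315.57609256],
       [  0.        , 489.62293802, 240.93778943],
       [  0.        ,   0.        ,   1.        ]]), 'rvec': array([ 2.3357434 ,  1.15007118, -0.35086298]), 'tvec': array([-0.38560094, -0.33222913,  1.23370333])}
top {'intrinsics': array([[491.00486488,   0.        , 319.0331237 ],
       [  0.        , 491.00486488, 245.34056185],
       [  0.        ,   0.        ,   1.        ]]), 'rvec': array([ 2.17778705, -2.18646036,  0.09912718]), 'tvec': array([0.0124436 , 0.61598671, 1.0567592 ])}
```

View pics/scene0.png

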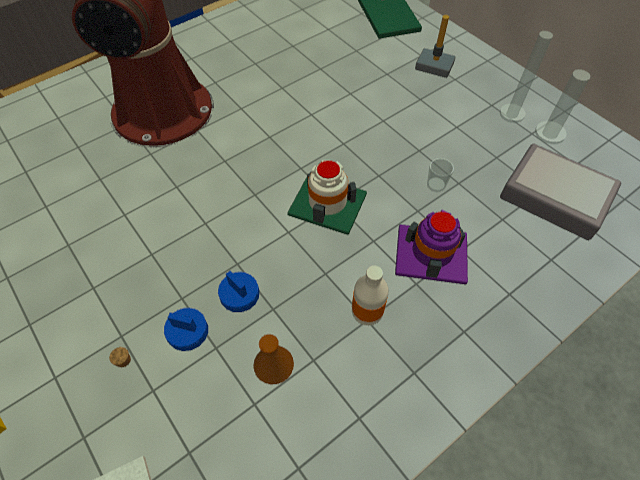

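View pics/top0.png

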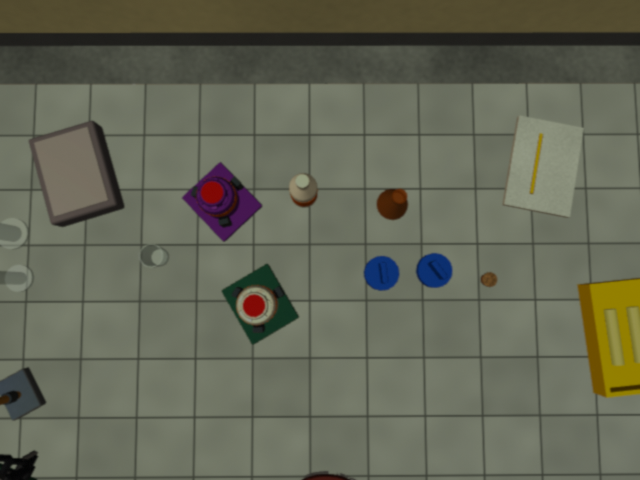

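```bash
cat > h.py <<'E'
import numpy as np, cv2
from station import robot, cams
def cal(n):
    c=cams.calibration(n); return c['intrinsics'],cv2.Rodrigues(np.array(c['rvec']))[0],np.array(c['tvec']).reshape(3)
def proj(n,P):
    K,R,t=cal(n); p=np.atleast_2d(P)@R.T+t
    if n=='wrist':
        r=np.hypot(p[:,0],p[:,1]); th=np.arctan2(r,p[:,2]); d=p[:,:2]/np.maximum(r,1e-9)[:,None]*th[:,None]
    else: d=p[:,:2]/p[:,2:]
    return d*[K[0,0],K[1,1]]+K[:2,2]
def back(n,uv,z):
    K,R,t=cal(n); d=(np.atleast_2d(np.array(uv,float))-K[:2,2])/[K[0,0],K[1,1]]
    if n=='wrist':
        th=np.hypot(d[:,0],d[:,1]); d=d/np.maximum(th,1e-9)[:,None]
        v=np.c_[d*np.sin(th)[:,None],np.cos(th)]
    else: v=np.c_[d,np.ones(len(d))]
    w=v@R; c=-R.T@t
    return c+w*((z-c[2])/w[:,2])[:,None]
E
python3 - <<'E'
from h import *
print('proj tcp',proj('top',[[.265,.539,.256],[0,0,0],[.5,.2,0]]))
for n in('top','scene'):
    K,R,t=cal(n);print(n,-R.T@t)
print(back('top',[[381,273],[434,270]],.023), back('top',[[254,306]],.1165))
print(back('scene',[[238,294],[186,330]],.015), back('scene',[[328,170]],.1165))
E
```

```text
proj tcp [[  4.07818712 444.48929077]
 [324.81482547 531.54811943]
 [234.13484602 298.36505644]]
top [0.52566334 0.01796557 1.10439565]
scene [ 0.99437103 -0.2689096   0.84852936]
[[ 0.5546451  -0.12620244  0.023     ]
 [ 0.56077366 -0.24324716  0.023     ]] [[0.48737074 0.14102917 0.1165    ]]
[[ 0.5641558  -0.13213324  0.015     ]
 [ 0.56816847 -0.24664478  0.015     ]] [[0.49409109 0.13907873 0.1165    ]]
```

Request:
send_rows([
  [[0.6,-1.4,0],0.4],
  [[1.2,-2.8,0],0.8],
  [[1.8,-4.2,0],1.2],
  [[2.4,-5.6,0],1.6],
  [[3.0,-7.0,0],2.0],
  [[3.6,-8.4,0],2.4],
  [[4.2,-9.8,0],2.8],
  [[4.8,-11.1,0],3.2],
], gripper=0)

```text
t: 0.9
tcp_pos: [0.4089, 0.2036, 0.2561]
tcp_rot: [-0.012, -3.142, -0.0]
contact_force: [0.1, -1.0, -0.2]
opening: 0.0857
```

Request:
send_rows([
  [[0.6,-1.4,0],0],
  [[1.2,-2.8,0],0],
  [[1.8,-4.2,0],0],
  [[2.4,-5.6,0],0],
  [[3.0,-7.0,0],0],
  [[3.6,-8.4,0],0],
  [[4.2,-9.8,0],0],
  [[4.8,-11.1,0],0],
])

```text
t: 1.7
tcp_pos: [0.5529, -0.1296, 0.2559]
tcp_rot: [-0.017, -3.141, -0.0]
contact_force: [-0.1, 0.7, 0.1]
opening: 0.0858
```

Request:
send_rows([
  [[0,0,0],0],
  [[0,0,0],0],
])

```text
t: 1.9
tcp_pos: [0.5524, -0.1281, 0.2555]
tcp_rot: [-0.018, -3.14, -0.002]
contact_force: [0.1, 0.3, -0.7]
opening: 0.0856
```

```bash
python3 - <<'E'
from h import *
o=robot.get_obs(); print(o['t'],o['tcp_pos'],o['tcp_rot'],o['contact_force'])
w=cams.grab_frame('wrist')[:,:,::-1]; t=cams.grab_frame('top')[:,:,::-1]
print(cams.calibration('wrist'), back('wrist',[[320,240]],0))
cv2.imwrite('pics/w1.png',w)
print(proj('wrist',[[.5585,-.129,.023],[.5585,-.129,.061]]))
E
```

```text
1.9 [ 0.55237342 -0.12805806  0.25547989] [-1.82168275e-02 -3.13996267e+00 -1.70585563e-03] [ 0.09551888  0.26277166 -0.67776023]
{'intrinsics': array([[371.64829954,   0.        , 316.7850592 ],
       [  0.        , 371.64829954, 237.10537442],
       [  0.        ,   0.        ,   1.        ]]), 'rvec': array([-2.08961068, -2.06828337, -0.27560896]), 'tvec': array([ 0.12167465, -0.56866653,  0.23199267])} [[ 0.59117809 -0.12442529  0.        ]]
[[315.15217573 213.7536292 ]
 [314.94636254 222.62481224]]
```

View pics/w1.png

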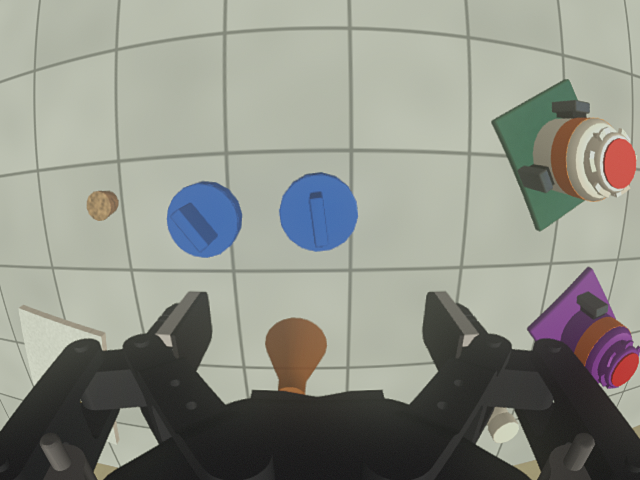

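```bash
python3 - <<'E'
import cv2
i=cv2.imread('pics/w1.png')
c=cv2.resize(i[165:260,270:370],None,fx=6,fy=6,interpolation=cv2.INTER_CUBIC)
import numpy as np
cv2.imwrite('pics/w1c.png',np.clip(c.astype(float)*1.4,0,255))
E
```

```text
[ WARN:0@0.066] global loadsave.cpp:1063 imwrite_ Unsupported depth image for selected encoder is fallbacked to CV_8U.
```

View pics/w1c.png

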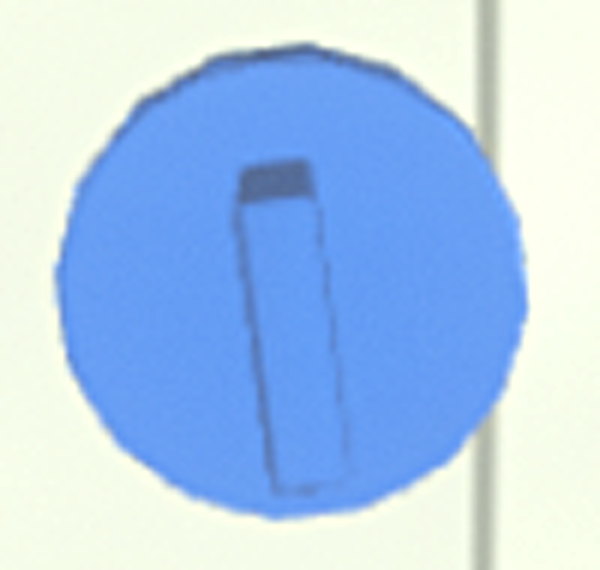

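```bash
python3 - <<'E'
from h import *
f=lambda a:np.array([270,165])+(np.array(a,float)+.5)/6-.5
w=back('wrist',f([[240,205],[316,197],[346,482],[275,492]]),.061);print(w,w.mean(0))
d=w[2]+w[3]-w[0]-w[1];print('ang',np.degrees(np.arctan2(d[1],d[0])),np.linalg.norm(d)/2)
c=back('wrist',f([[58,280],[526,290],[300,60],[285,518]]),.023);print(c,c[:2].mean(0),c[2:].mean(0))
E
```

```text
[[ 0.53762058 -0.13331818  0.061     ]
 [ 0.53658373 -0.12255152  0.061     ]
 [ 0.57862091 -0.11846166  0.061     ]
 [ 0.5800361  -0.12883737  0.061     ]] [ 0.55821533 -0.12579218  0.061     ]
ang 5.794818903236586 0.04244323930918211
[[ 0.55560605 -0.16353831  0.023     ]
 [ 0.55800013 -0.08841052  0.023     ]
 [ 0.52077248 -0.12440604  0.023     ]
 [ 0.59588794 -0.12752213  0.023     ]] [ 0.55680309 -0.12597442  0.023     ] [ 0.55833021 -0.12596408  0.023     ]
```

Request:
send_rows([
  [[0.1,0.05,-1.2],0.4],
  [[0.2,0.07,-2.4],0.8],
  [[0.2,0.07,-3.6],0.8],
  [[0.2,0.07,-4.8],0.8],
  [[0.2,0.07,-5.7],0.8],
  [[0.2,0.07,-6.3],0.8],
  [[0.2,0.07,-6.7],0.8],
  [[0.2,0.07,-6.7],0.8],
])

```text
t: 2.8
tcp_pos: [0.5577, -0.1241, 0.0541]
tcp_rot: [0.162, -3.136, -0.002]
contact_force: [-0.2, -0.0, 0.9]
opening: 0.0856
```

```bash
python3 - <<'E'
from h import *
for i in range(3):
    o=robot.get_obs(); print(o['t'],o['tcp_pos'],o['tcp_rot'],o['contact_force'])
    w=cams.grab_frame('wrist')[:,:,::-1]
cv2.imwrite('pics/w2.png',w)
print(proj('wrist',[[.558,-.126,.023],[.558,-.126,.061]]))
E
```

```text
2.8 [ 0.55768071 -0.12405636  0.05414155] [ 1.61508604e-01 -3.13563569e+00 -1.82044442e-03] [-0.18224285 -0.01849054  0.86520018]
2.85 [ 0.55845791 -0.12460305  0.05550585] [ 1.61210173e-01 -3.13718951e+00 -4.32620780e-04] [0.28326464 0.37110417 0.61051511]
2.9 [ 0.55907542 -0.12505371  0.05640101] [-1.60836035e-01  3.13643647e+00 -6.52307070e-04] [ 0.72285775  0.77254623 -0.5430835 ]
[[317.46432381 288.28065468]
 [317.44957808 331.30628729]]
```

View pics/w2.png

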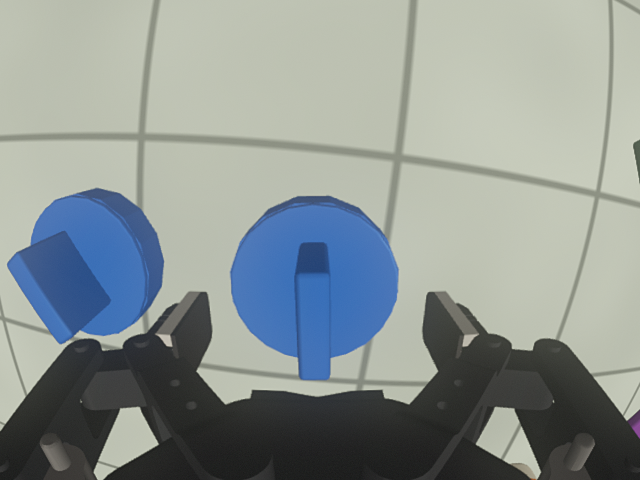

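```bash
python3 - <<'E'
from h import *
o=robot.get_obs(); print(o['tcp_pos'])
w=back('wrist',[[296,273],[329,273],[299,380],[331,380]],.061);print(w,w.mean(0))
c=back('wrist',[[231,282],[398,275],[317,203],[314,358]],.023);print(c)
print(proj('wrist',[o['tcp_pos']+[0,0,-.006]]))
E
```

```text
[ 0.55941914 -0.12538691  0.0568102 ]
[[ 0.53715697 -0.13511172  0.061     ]
 [ 0.53606118 -0.12449055  0.061     ]
 [ 0.5799484  -0.13064373  0.061     ]
 [ 0.57871097 -0.11881678  0.061     ]] [ 0.55796938 -0.12726569  0.061     ]
[[ 0.55932667 -0.16451512  0.023     ]
 [ 0.5484324  -0.09131863  0.023     ]
 [ 0.52039904 -0.13003394  0.023     ]
 [ 0.59478625 -0.12390213  0.023     ]]
[[318.70738823 321.18578426]]
```

Request:
send_rows([
  [[-0.04,-0.06,-0.07],0],
  [[-0.04,-0.06,-0.07],0],
  [[-0.04,-0.06,-0.07],0],
])

```text
t: 3.25
tcp_pos: [0.5576, -0.1274, 0.0536]
tcp_rot: [-0.159, 3.137, -0.0]
contact_force: [-0.2, -0.4, -0.4]
opening: 0.0854
```

Request:
send_rows([
  [[0,0,0],0],
  [[0,0,0],0],
  [[0,0,0],0],
  [[0,0,0],0],
  [[0,0,0],0],
  [[0,0,0],0],
  [[0,0,0],0],
  [[0,0,0],0],
], gripper=1, force=70)

```text
t: 4.05
tcp_pos: [0.5576, -0.1272, 0.0533]
tcp_rot: [-0.16, 3.137, -0.0]
contact_force: [-0.3, 1.0, 1.7]
opening: 0.011
```

Request:
send_rows([
  [[0,0,0.5],0],
  [[0,0,1.6],0],
  [[0,0,3.0],0],
  [[0,0,4.4],0],
  [[0,0.6,5.6],0],
  [[0,2.0,6.2],0],
  [[0,3.5,6.2],0],
  [[0,5.0,6.2],0],
])

```text
t: 4.85
tcp_pos: [0.5576, 0.024, 0.2414]
tcp_rot: [-0.158, 3.135, -0.001]
contact_force: [0.2, 0.4, 0.4]
opening: 0.0112
```

Request:
send_rows([
  [[0,1.3,0],0],
  [[0,2.5,0],0],
  [[0,3.4,0],0],
  [[0,3.9,0],0],
  [[0,3.9,0],0],
  [[0,3.9,0],0],
])

```text
t: 5.45
tcp_pos: [0.5575, 0.1393, 0.2395]
tcp_rot: [-0.16, 3.137, -0.001]
contact_force: [-1.1, -0.3, -0.5]
opening: 0.0111
```

```bash
python3 - <<'E'
from h import *
o=robot.get_obs(); print(o['t'],o['tcp_pos'],o['tcp_rot'],o['contact_force'],o['ft_torque'],o['q'])
w=cams.grab_frame('wrist')[:,:,::-1]
cv2.imwrite('pics/w3.png',w)
print(robot.get_obs()['tcp_pos'],proj('wrist',[[.49,.14,.1165]]))
E
```

```text
5.45 [0.55749816 0.13925391 0.23952766] [-1.59850345e-01  3.13745868e+00 -5.00057640e-04] [-1.0690865  -0.25800016 -0.50349749] [-0.00839759 -0.00292061  0.03831417] [ 1.74371452e-02  2.35126028e-02 -1.69018660e-02  1.53030678e+00
 -3.16017785e-04 -8.43728108e-02]
[0.55758128 0.13880414 0.23942878] [[330.53821066 136.32301021]]
```

View pics/w3.png

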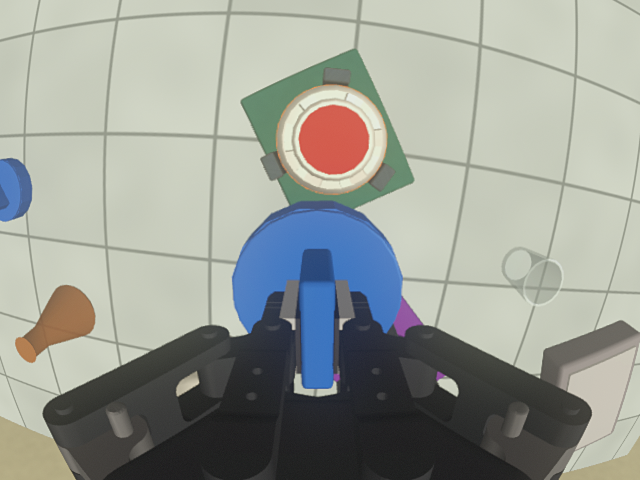

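```bash
python3 - <<'E'
from h import *
w=cv2.imread('pics/w3.png').astype(int)
m=((w[:,:,2]>150)&(w[:,:,1]<110)&(w[:,:,0]<110)).astype('uint8'); m[:80]=0;m[200:]=0
cn=max(cv2.findContours(m,0,1)[0],key=cv2.contourArea)[:,0,:]
P=back('wrist',cn,.1165)[:,:2]
(A,b)=np.c_[2*P,np.ones(len(P))],(P**2).sum(1); s=np.linalg.lstsq(A,b,rcond=None)[0]
print('seal',s[:2],np.sqrt(s[2]+s[:2]@s[:2]))
# lid in hand
o=robot.get_obs()
c=w[75:205,265:400].astype('uint8'); cv2.imwrite('pics/w3c.png',cv2.resize(c,None,fx=4.4,fy=4.4,interpolation=cv2.INTER_CUBIC))
E
```

```text
seal [0.49172011 0.14210498] 0.021757100869001407
```

View pics/w3c.png

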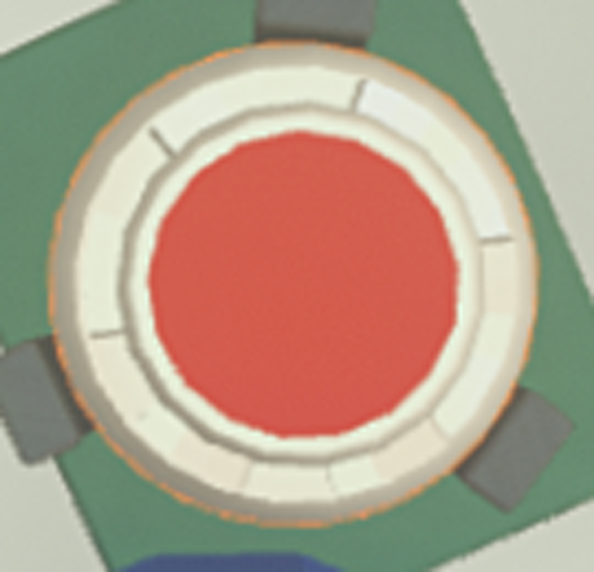

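```bash
python3 - <<'E'
from h import *
f=lambda a:np.array([265,75])+(np.array(a,float)+.5)/4.4-.5
p=f([[162,142],[360,95],[495,240],[440,430],[335,482],[245,475],[107,333]])
for z in(.108,.102):
    P=back('wrist',p,z)[:,:2]-[.4917,.1421]
    print(z,np.c_[np.hypot(*P.T),np.degrees(np.arctan2(P[:,1],P[:,0]))%60,np.degrees(np.arctan2(P[:,1],P[:,0]))].round(3))
E
```

```text
0.108 [[ 3.00000e-02  4.95250e+01 -1.30475e+02]
 [ 3.00000e-02  4.88740e+01  1.68874e+02]
 [ 3.00000e-02  4.97490e+01  1.09749e+02]
 [ 3.10000e-02  4.99800e+01  4.99800e+01]
 [ 3.10000e-02  1.58890e+01  1.58890e+01]
 [ 3.00000e-02  4.97380e+01 -1.02620e+01]
 [ 3.00000e-02  4.97970e+01 -7.02030e+01]]
0.102 [[ 3.10000e-02  4.92030e+01 -1.30797e+02]
 [ 3.10000e-02  4.84240e+01  1.68424e+02]
 [ 3.10000e-02  4.96130e+01  1.09613e+02]
 [ 3.20000e-02  5.02900e+01  5.02900e+01]
 [ 3.10000e-02  1.63360e+01  1.63360e+01]
 [ 3.10000e-02  5.01920e+01 -9.80800e+00]
 [ 3.10000e-02  4.99360e+01 -7.00640e+01]]
```

```bash
python3 - <<'E'
from h import *
from scipy.optimize import least_squares
w=cv2.imread('pics/w3.png').astype(int)
m=((w[:,:,0]>100)&(w[:,:,2]<90)&(w[:,:,0]>w[:,:,2]+60)).astype('uint8'); m[:190]=0; m[:,:220]=0;m[:,410:]=0
cn=max(cv2.findContours(m,0,1)[0],key=cv2.contourArea)[:,0,:]
cn=cn[(cn[:,1]<300)&((cn[:,0]<260)|(cn[:,0]>375)|(cn[:,1]<240))]
a=np.linspace(0,2*np.pi,180)
o=robot.get_obs();tz=o['tcp_pos'][2]
def res(x):
    c=np.c_[x[0]+.038*np.cos(a),x[1]+.038*np.sin(a)]
    zb=x[2]
    P=np.r_[np.c_[c,np.full(180,zb)],np.c_[c,np.full(180,zb+.023)]]
    h=cv2.convexHull(proj('wrist',P).astype(np.float32))
    return [cv2.pointPolygonTest(h,(float(u),float(v)),True) for u,v in cn]
for z in (tz-.054,tz-.056):
  s=least_squares(lambda x:res([x[0],x[1],z]),[.5576,.139],diff_step=1e-3); print(s.x,np.sqrt(np.mean(s.fun**2)),len(cn))
s=least_squares(res,[.5576,.139,tz-.054],diff_step=1e-3);print(s.x)
print(o['tcp_pos'])
E
```

```text
[0.56092389 0.13839496] 2.0767282151098074 326
[0.56111027 0.13845136] 2.0544695380268005 326
[0.56106179 0.1384366  0.18394725]
[0.55758128 0.13880414 0.23942878]
```

```bash
python3 - <<'E'
from h import *
from scipy.optimize import least_squares
w=cv2.imread('pics/w3.png').astype(int)
m=((w[:,:,0]>w[:,:,2]+30)&(w[:,:,0]>w[:,:,1]+15)).astype('uint8'); m[:190]=0; m[:,:220]=0;m[:,410:]=0
cn=max(cv2.findContours(m,0,1)[0],key=cv2.contourArea)[:,0,:]
cn=cn[(cn[:,1]<285)&((cn[:,1]<240)|(cn[:,0]<250)|(cn[:,0]>385))]
a=np.linspace(0,2*np.pi,180)
z=.1855
def res(x):
    c=np.c_[x[0]+.038*np.cos(a),x[1]+.038*np.sin(a)]
    P=np.r_[np.c_[c,np.full(180,z)],np.c_[c,np.full(180,z+.023)]]
    h=cv2.convexHull(proj('wrist',P).astype(np.float32))
    return [cv2.pointPolygonTest(h,(float(u),float(v)),True) for u,v in cn]
s=least_squares(res,[.5576,.139],diff_step=1e-3); print(s.x,np.sqrt(np.mean(s.fun**2)),len(cn))
print(np.c_[cn,np.round(s.fun,1)][::12])
E
```

```text
[0.55871966 0.13820871] 0.7239214694110738 233
[[ 3.00e+02  2.01e+02 -1.30e+00]
 [ 2.88e+02  2.07e+02  1.00e+00]
 [ 2.76e+02  2.12e+02  3.00e-01]
 [ 2.64e+02  2.21e+02  4.00e-01]
 [ 2.53e+02  2.33e+02  1.00e-01]
 [ 2.44e+02  2.45e+02 -8.00e-01]
 [ 2.39e+02  2.57e+02  1.00e+00]
 [ 2.34e+02  2.69e+02  6.00e-01]
 [ 2.32e+02  2.81e+02  1.00e+00]
 [ 4.02e+02  2.76e+02 -1.00e-01]
 [ 3.97e+02  2.64e+02  1.50e+00]
 [ 3.93e+02  2.52e+02  0.00e+00]
 [ 3.86e+02  2.40e+02 -5.00e-01]
 [ 3.76e+02  2.28e+02  8.00e-01]
 [ 3.65e+02  2.16e+02 -5.00e-01]
 [ 3.53e+02  2.09e+02 -1.00e-01]
 [ 3.41e+02  2.04e+02 -3.00e-01]
 [ 3.29e+02  2.01e+02 -5.00e-01]
 [ 3.17e+02  2.01e+02  4.00e-01]
 [ 3.05e+02  2.01e+02 -5.00e-01]]
```

Request:
send_rows([
  [[-1.1,0.06,0],-0.36],
  [[-1.9,0.13,0],-0.36],
  [[-2.23,0.13,-0.4],-0.36],
  [[-2.23,0.13,-1.0],-0.36],
  [[-2.23,0.13,-1.6],-0.36],
  [[-2.23,0.13,-1.6],-0.36],
  [[-2.23,0.13,-1.6],-0.36],
])

```text
t: 6.2
tcp_pos: [0.4906, 0.1429, 0.1916]
tcp_rot: [0.079, -3.14, 0.0]
contact_force: [-0.3, 0.3, -0.3]
opening: 0.011
```

```bash
python3 - <<'E'
from h import *
o=robot.get_obs(); print(o['t'],o['tcp_pos'],o['tcp_rot'],o['contact_force'],o['ft_torque'])
s=cams.grab_frame('scene')[:,:,::-1]; t=cams.grab_frame('top')[:,:,::-1]
f=lambda i,a,b,k:cv2.resize(i[b:b+120,a:a+130],None,fx=4,fy=4,interpolation=cv2.INTER_CUBIC)
cv2.imwrite('pics/st.png',cv2.resize(np.hstack([f(s,265,110,4),f(t,190,240,4)]),(800,369)))
E
```

```text
6.2 [0.49061832 0.14285327 0.19160372] [ 7.86910856e-02 -3.14037910e+00  9.52091486e-05] [-0.3065366   0.34110625 -0.33878775] [-0.03266772 -0.03833201 -0.01157325]
```

View pics/st.png

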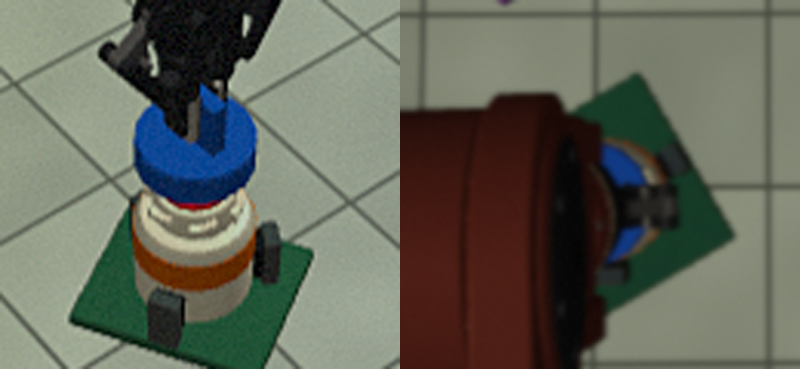

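Request:
send_rows([
  [[0,0,-0.4],0],
  [[0,0,-0.8],0],
  [[0,0,-0.95],0],
  [[0,0,-1.0],0],
  [[0,0,-1.05],0],
  [[0,0,-1.1],0],
  [[0,0,-1.15],0],
  [[0,0,-1.15],0],
])

```text
t: 7.1
tcp_pos: [0.4906, 0.1437, 0.1567]
tcp_rot: [-0.081, 3.141, 0.0]
contact_force: [0.3, 0.4, -0.9]
opening: 0.0107
```

```bash
python3 - <<'E'
from h import *
o=robot.get_obs(); print(o['t'],o['tcp_pos'],o['tcp_rot'],o['contact_force'],o['ft_torque'])
E
```

```text
7.1 [0.49056562 0.14372032 0.15670402] [-8.08062496e-02  3.14051981e+00  1.57035113e-04] [ 0.34495284  0.41245321 -0.92989855] [ 0.04520345 -0.03705141 -0.01944919]
```

Request:
send_rows([
  [[0,0,-0.05],0],
  [[0,0,-0.1],0],
  [[0,0,-0.14],0],
  [[0,0,-0.14],0],
])

```text
t: 7.5
tcp_pos: [0.4904, 0.1437, 0.1523]
tcp_rot: [0.081, -3.14, -0.0]
contact_force: [-0.4, -0.3, -0.5]
opening: 0.0113
```

Request:
send_rows([
  [[0,0,-0.03],0],
  [[0,0,-0.05],0],
  [[0,0,-0.05],0],
])

```text
t: 7.8
tcp_pos: [0.4906, 0.1437, 0.1511]
tcp_rot: [-0.081, 3.14, 0.0]
contact_force: [-0.1, -0.4, 0.9]
opening: 0.0111
```

```bash
python3 - <<'E'
from h import *
o=robot.get_obs(); print(o['t'],o['tcp_pos'],o['tcp_rot'],o['contact_force'],o['ft_torque'])
E
```

```text
7.8 [0.49062047 0.14369486 0.15108379] [-8.07757297e-02  3.14036362e+00  7.70246889e-05] [-0.0683915  -0.37175642  0.93754849] [-0.01665887 -0.01359051 -0.04230443]
```

Request:
send_rows([
  [[0,0,0],-0.3],
  [[0,0,0],-0.6],
  [[0,0,0],-0.9],
  [[0,0,0],-0.9],
])

```text
t: 8.2
tcp_pos: [0.4906, 0.1437, 0.1512]
tcp_rot: [0.117, 3.139, 0.0]
contact_force: [0.3, 0.3, 0.1]
opening: 0.0109
```

```bash
cat > o.py <<'E'
from h import *
o=robot.get_obs(); r=cv2.Rodrigues(np.array(o['tcp_rot']))[0]
print(o['t'],o['tcp_pos'],'yaw',np.degrees(np.arctan2(r[1,1],r[0,1])),o['contact_force'].round(2),o['ft_torque'].round(3))
E
python3 o.py
```

```text
8.2 [0.49063893 0.14371336 0.15116845] yaw 85.71373360837632 [0.32 0.3  0.14] [-0.041  0.023  0.012]
```

Request:
send_rows([
  [[0,0,0],-0.2],
  [[0,0,-0.01],-0.4],
  [[0,0,-0.01],-0.5],
  [[0,0,-0.01],-0.5],
])

```text
t: 8.6
tcp_pos: [0.4906, 0.1437, 0.1508]
tcp_rot: [0.227, 3.133, 0.0]
contact_force: [-0.1, 0.1, 0.1]
opening: 0.0112
```

```bash
python3 o.py
```

```text
8.6 [0.49059256 0.14372178 0.15076903] yaw 81.72482777568145 [-0.14  0.11  0.08] [ 0.02  -0.051 -0.   ]
```

Request:
send_rows([
  [[0,0,0],-0.2],
  [[0,0,-0.01],-0.4],
  [[0,0,-0.01],-0.5],
  [[0,0,-0.01],-0.5],
])

```text
t: 9.0
tcp_pos: [0.4906, 0.1437, 0.1505]
tcp_rot: [0.336, 3.123, 0.0]
contact_force: [0.4, -0.1, 1.1]
opening: 0.0111
```

```bash
python3 o.py
```

```text
9.0 [0.49057863 0.14371822 0.1504549 ] yaw 77.70993591323352 [ 0.42 -0.12  1.06] [ 0.051 -0.005  0.015]
```

Request:
send_rows([
  [[0,0,0],-0.2],
  [[0,0,-0.01],-0.4],
  [[0,0,-0.01],-0.5],
  [[0,0,-0.01],-0.5],
])

```text
t: 9.4
tcp_pos: [0.4906, 0.1437, 0.1502]
tcp_rot: [0.445, 3.11, 0.0]
contact_force: [0.6, -1.0, 1.9]
opening: 0.0111
```

```bash
python3 o.py
```

```text
9.4 [0.49059167 0.14368605 0.15016385] yaw 73.70560012062755 [ 0.61 -1.02  1.95] [-0.002  0.023  0.031]
```

Request:
send_rows([
  [[0,0,0],-0.2],
  [[0,0,-0.01],-0.4],
  [[0,0,-0.01],-0.5],
  [[0,0,-0.01],-0.5],
])

```text
t: 9.8
tcp_pos: [0.4906, 0.1437, 0.1499]
tcp_rot: [0.553, 3.092, 0.0]
contact_force: [0.2, -0.1, 2.5]
opening: 0.0112
```

```bash
python3 o.py
```

```text
9.8 [0.49057768 0.1436999  0.1498607 ] yaw 69.70871192481825 [ 0.18 -0.08  2.49] [ 0.021 -0.032  0.045]
```

Request:
send_rows([
  [[0,0,0],-0.2],
  [[0,0,-0.01],-0.4],
  [[0,0,-0.01],-0.5],
  [[0,0,-0.01],-0.5],
])

```text
t: 10.2
tcp_pos: [0.4906, 0.1437, 0.1495]
tcp_rot: [0.661, 3.071, 0.0]
contact_force: [0.0, 0.4, 1.9]
opening: 0.0112
```

```bash
python3 o.py
```

```text
10.2 [0.49055574 0.14372215 0.14953517] yaw 65.71214307852945 [0.04 0.39 1.88] [-0.072 -0.034  0.028]
```

Request:
send_rows([
  [[0,0,0],-0.2],
  [[0,0,-0.01],-0.4],
  [[0,0,-0.01],-0.5],
  [[0,0,-0.01],-0.5],
])

```text
t: 10.6
tcp_pos: [0.4906, 0.1437, 0.1493]
tcp_rot: [0.768, 3.046, 0.0]
contact_force: [-0.1, 0.2, 2.3]
opening: 0.0111
```

```bash
python3 o.py
```

```text
10.6 [0.49058751 0.14370282 0.1492982 ] yaw 61.705936902007664 [-0.1   0.15  2.28] [-0.018 -0.048  0.029]
```

Request:
send_rows([
  [[0,0,0],-0.2],
  [[0,0,-0.01],-0.4],
  [[0,0,-0.01],-0.4],
])

```text
t: 10.9
tcp_pos: [0.4906, 0.1437, 0.149]
tcp_rot: [0.854, 3.023, 0.0]
contact_force: [-0.1, -0.3, 3.6]
opening: 0.0109
```

```bash
python3 o.py
```

```text
10.9 [0.49064135 0.14372249 0.14903219] yaw 58.460653917214124 [-0.07 -0.27  3.61] [-0.014 -0.004  0.019]
```

Request:
send_rows([
  [[0,0,0],-0.2],
  [[0,0,0],-0.4],
  [[0,0,0],-0.4],
])

```text
t: 11.2
tcp_pos: [0.4906, 0.1437, 0.149]
tcp_rot: [0.938, 2.998, 0.0]
contact_force: [1.1, 0.2, 3.8]
opening: 0.011
```

```bash
python3 o.py
```

```text
11.2 [0.4905992  0.14372452 0.14897158] yaw 55.26228000479312 [1.14 0.23 3.75] [-0.008 -0.011  0.067]
```

Request:
send_rows([
  [[0,0,0],-0.2],
  [[0,0,0],-0.4],
  [[0,0,0],-0.4],
])

```text
t: 11.5
tcp_pos: [0.4906, 0.1437, 0.149]
tcp_rot: [1.021, 2.971, 0.0]
contact_force: [0.4, -0.4, 3.8]
opening: 0.011
```

```bash
python3 o.py
```

```text
11.5 [0.49060794 0.14369356 0.1489998 ] yaw 52.077520585655044 [ 0.44 -0.44  3.82] [-0.063  0.003  0.296]
```

Request:
send_rows([
  [[0,0,0],-0.12],
  [[0,0,0],-0.24],
  [[0,0,0],-0.24],
])

```text
t: 11.8
tcp_pos: [0.4906, 0.1437, 0.149]
tcp_rot: [1.069, 2.954, 0.0]
contact_force: [-0.4, -0.1, 4.0]
opening: 0.0109
```

```bash
python3 o.py
```

```text
11.8 [0.49061934 0.14369866 0.14899704] yaw 50.19187686445522 [-0.37 -0.15  4.  ] [-0.058 -0.065  0.517]
```

Request:
send_rows([
  [[0,0,0],0.2],
  [[0,0,0],0.45],
  [[0,0,0],0.45],
])

```text
t: 12.1
tcp_pos: [0.4906, 0.1437, 0.149]
tcp_rot: [0.973, 2.987, 0.0]
contact_force: [-0.8, 0.1, 5.4]
opening: 0.0108
```

```bash
python3 o.py
```

```text
12.1 [0.49056902 0.14368789 0.14895401] yaw 53.90660860596311 [-0.8   0.08  5.37] [-0.061 -0.071  0.069]
```

Request:
send_rows([
  [[0,0,0],0],
  [[0,0,0],0],
  [[0,0,0],0],
  [[0,0,0],0],
  [[0,0,0],0],
  [[0,0,0],0],
  [[0,0,0],0],
  [[0,0,0],0],
], gripper=0)

```text
t: 12.9
tcp_pos: [0.4906, 0.1437, 0.149]
tcp_rot: [0.975, 2.986, 0.0]
contact_force: [0.3, 0.5, 0.2]
opening: 0.0857
```

Request:
send_rows([
  [[0,0,0.3],0],
  [[0,0,1.0],0],
  [[0,0,2.0],0],
  [[0.4,0,3.0],0],
  [[1.0,0,3.5],0],
  [[1.6,0,3.5],0],
  [[1.6,0,3.5],0],
  [[1.6,0,3.5],0],
])

```text
t: 13.7
tcp_pos: [0.5382, 0.1437, 0.2539]
tcp_rot: [-0.975, -2.986, 0.0]
contact_force: [-1.3, -0.6, -0.3]
opening: 0.0852
```

```bash
python3 o.py; python3 - <<'E'
from h import *
s=cams.grab_frame('scene')[:,:,::-1]; w=cams.grab_frame('wrist')[:,:,::-1]
c=cv2.resize(s[110:240,265:395],(480,480),interpolation=cv2.INTER_CUBIC)
cv2.imwrite('pics/end.png',cv2.resize(np.hstack([cv2.resize(w,(640,480)),c]),(800,343)))
E
```

```text
13.7 [0.53819269 0.14371165 0.25389861] yaw 53.82672440779206 [-1.3  -0.55 -0.27] [ 0.022 -0.017 -0.052]
```

View pics/end.png

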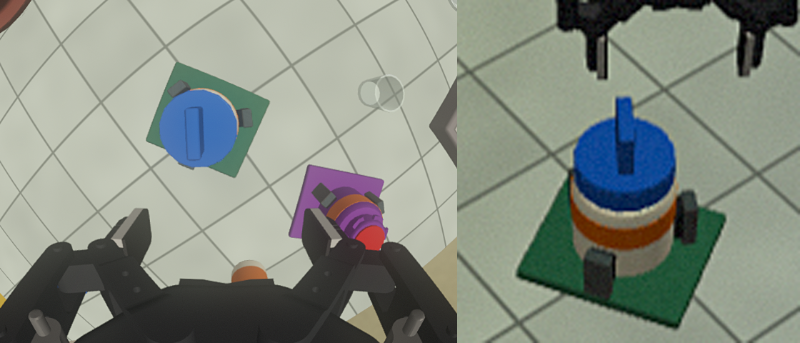

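```bash
python3 -c "
from station import robot
print(robot.finish_job())"
```

```text
the job is handed in; nothing more can be done
None
```

The blue lid farthest to the robot's left is screwed fully home on the white jar in the green stand. I released it and handed the job in at about 14 s of the 72 s allowed.

- **Start:** I set the lid on the neck with its lugs over gaps read from the wrist picture. They dropped in at the first try without any measurable contact force. It was a true start, so no back-off was needed.
- **Screwing:** The lid turned about 38° clockwise with little torque (under 0.1 N m) and then met a hard stop. I checked the stop up to 0.52 N m, about 0.065 rad of jar twist against the 0.14 rad limit. I backed that off to 0.07 N m before letting go.
- **Force:** Downward force stayed around 4 N, 5.4 N at most.
- **Last checks:** At the stop the tool was at 149.0 mm, against 149.3 mm expected for fully home. The last picture shows the lid level on the jar and the gripper open and clear of it.
- **Disagreements:** Two estimates of the lid's position in the hand differed by about 1 mm, which did no harm. I did not measure the bystanders again at the end, but the arm never came near them.

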